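# Turn the lotus turntable until the lion faces the front of the altar

### The job

Turn the lotus-shaped turntable by gently pushing its petalled rim with the fingertips, in as many pushes as it takes, until the lion figurine has come round to the front of the low altar stand (the carved side nearest you) and looks straight out over that edge. Do not touch, grip or lift the lion, jar, bell or canister: they stay standing in their places and ride round, and the fingers keep off the cork mat under them. Leave the two cups and the wooden box where they are, and finish with the turntable at rest.

Things in the scene. Friction and masses are not known exactly. Their poses are not given: they have to be found in the camera images.
- turntable: Wooden lotus-shaped turntable: disc of 125 mm radius, 18 mm thick, whose rim is eight equal round petals (36 mm radius, 16 mm thick, centred 122 mm from the axis, reaching out to 158 mm) at 0, 45, 90... degrees from its x axis. Origin on the upright axis at the disc's underside, 66 mm above the shelf; z up. Turns either way without limit; stays where left, coasting a degree or two after a slow push.
- notch (a point): Middle of one of the eight equal notches between petals, 22.5 degrees round (anticlockwise) from the turntable's x axis, 140 mm from its axis, half-way through the petals' thickness. A notch is 25 mm wide at the disc's edge (125 mm out) and 45 mm wide here: shut fingertips fit in from above and push the side of a petal (1 to 3 N). Below the rim, 16 mm of air.
- mat (a point): Round cork mat, 98 mm radius, 2 mm thick, glued on the middle of the turntable; its top is 86 mm above the shelf. The four loose things stand on it. This point is the centre of its top; it turns with the turntable.
- stand: Low dark-wood altar stand, fixed, 350 mm deep (its x), 420 mm wide (its y), 50 mm high, carrying the turntable in its middle. Origin at the centre of its underside, on the turntable's axis. Its front is its -x side: the long side nearest the robot, with the carved apron. Up to 20 degrees askew. Two fixed candles, 99 mm high, on its back corners.
- lion: Cream resin guardian-lion figurine, seated, on a 58 x 40 mm foot, 88 mm high overall, about 160 g. Origin at the centre of its foot's underside. It looks along its own -x (muzzle and forelegs there), tail at +x. It stands loose on the cork mat 55 mm from the axis, on the turntable's -x side, looking outwards (within 3 degrees).
- lion_centre (a point): Point on the lion's upright centre line 42 mm above its foot's underside; axes as the lion's.
- jar: Blue-and-white porcelain jar with lid, 54 mm in diameter, 72 mm high. It stands loose on the turntable's cork mat, about 55 mm from the axis (jar, bell and canister swap places between starts), and rides along. Origin at the centre of its underside.
- jar_centre (a point): Point on the jar's upright axis 36 mm above its underside.
- bell: Stainless hand bell standing on its mouth with the handle up, 54 mm in diameter, 78 mm high. It stands loose on the turntable's cork mat, about 55 mm from the axis (jar, bell and canister swap places between starts), and rides along. Origin at the centre of its underside.
- bell_centre (a point): Point on the bell's upright axis 39 mm above its underside.
- canister: Clear plastic canister with a grey screw-top lid, 56 mm in diameter, 76 mm high. It stands loose on the turntable's cork mat, about 55 mm from the axis (jar, bell and canister swap places between starts), and rides along. Origin at the centre of its underside.
- canister_centre (a point): Point on the canister's upright axis 38 mm above its underside.
- cup_l: Small white porcelain offering cup, 44 mm in diameter, 34 mm high, loose on the left front corner of the stand (left is +y), 145 mm forward and 180 mm aside of the turntable's axis. Origin at the centre of its underside.
- cup_r: Small white porcelain offering cup, 44 mm in diameter, 34 mm high, loose on the right front corner of the stand (left is +y), 145 mm forward and 180 mm aside of the turntable's axis. Origin at the centre of its underside.
- wood_box: Wooden box with a hook latch, 134 x 194 x 86 mm, standing on the steel shelf to the right of the stand (-y). Origin at the centre of its underside.
Mind the look-alikes: they are no part of the job. What is shaped like the jar but pink is not meant. What is shaped like the lion but turquoise or yellow is not meant.

How it is judged:
At the end, for the whole second after the job is handed in: The lion is in front, within 16 mm of the stand's centre line, and looks straight out within 10 degrees; turntable at rest; lion, jar, bell and canister upright on the mat, not shifted on it by over 12 mm; cups and wooden box upright within 15 mm of their starts (x of lion_centre in the frame of stand below -0.04 m and y of lion_centre in the frame of stand between -0.016 and 0.016 m and angle between the x axis of lion_centre and the x axis of stand, either way round below 0.17 rad and x of lion_centre in the frame of turntable between -0.067 and -0.043 m and y of lion_centre in the frame of turntable between -0.012 and 0.012 m and angular speed of turntable below 0.05 rad/s and horizontal distance between jar_centre and turntable between 0.043 and 0.067 m and horizontal distance between bell_centre and turntable between 0.043 and 0.067 m and horizontal distance between canister_centre and turntable between 0.043 and 0.067 m and angle between each of lion_centre, jar_centre, bell_centre, canister_centre, cup_l, cup_r, wood_box's own z axis and vertical below 0.12 rad and z of lion_centre in the frame of turntable between 0.056 and 0.068 m and z of jar_centre in the frame of turntable between 0.05 and 0.062 m and z of bell_centre in the frame of turntable between 0.053 and 0.065 m and z of canister_centre in the frame of turntable between 0.052 and 0.064 m and distance of each of cup_l, cup_r, wood_box from where it was at the start of the episode below 0.015 m); the robot touches nothing.
It fails at once if the lion, jar, bell or canister is touched by the robot (contact force between any of lion, jar, bell, canister and the fingers above 0.5 N or contact force between any of lion, jar, bell, canister and the arm above 0.5 N).
It fails at once if the lion, jar, bell or canister is lifted off the turntable or tipped (z of lion_centre in the frame of turntable above 0.074 m or angle between any of lion_centre, jar_centre, bell_centre, canister_centre's own z axis and vertical above 0.35 rad or z of jar_centre in the frame of turntable above 0.068 m or z of bell_centre in the frame of turntable above 0.071 m or z of canister_centre in the frame of turntable above 0.07 m).
It fails at once if a cup or the wooden box is moved or tipped (distance of any of cup_l, cup_r, wood_box from where it was at the start of the episode above 0.015 m or angle between any of cup_l, cup_r, wood_box's own z axis and vertical above 0.35 rad).
It fails at once if the fingers press on the cork mat instead of the rim (contact force between turntable_c9 and the fingers above 1 N).
It fails at once if the turntable is shoved or pressed harder than 40 N (contact force between turntable and the fingers above 40 N).
It also fails if it takes over 51 s, if anything falls off the work surface, if the arm or the gripper's body presses on something with over 40 N, if the wrist force passes 120 N, or if a joint passes its speed limit or range.

### The arm

A 6-joint arm with a two-finger parallel gripper is mounted at the origin on the work surface. World frame = base frame: x ahead of the robot, y to its left, z up, the work surface at z = 0. Lengths are in m, angles in rad, forces in N, time in s.
With the tool pointing down it reaches from about 0.35 to 0.975 m from the base axis. Payload 4.9 kg.
Tool frame: the origin (TCP) lies on the centre line of the jaws, within the pads' length; the fingertips stand 22 mm ahead of it and the grasp point (between the pads) lies 3 mm ahead of it (manip.tcp_to_tips is the distance from the TCP to the fingertips, in m); z points along the fingers, x is the direction in which the jaws open and shut, and the axes are right-handed (so a half turn about z gives the same grasp; the last joint's range is limited). The gripper opens to 85 mm and grips with 20 to 120 N. Pads are 22 mm wide; open, the fingers measure 114 mm over their backs; the gripper's body (76 mm by 85 mm) begins 54 mm behind the grasp point. The pads swing forward as they close: fully open they stand 13 mm farther back than shut.
Start: joints at [1.201, 0.053, 1.613, -0, 1.476, -0.119], TCP at [0.155, 0.605, 0.253] pointing down, gripper open.
Joint ranges: [-3.01, 3.01], [-1.01, 2.22], [0.06, 2.58], [-1.02, 4.17], [0.09, 2.62], [-3.14, 3.14]. Speed limits (rad/s): [2.57, 2.57, 3.14, 3.14, 3.14, 3.14].

### API

Orientations are given as a unit quaternion [w, x, y, z].
In Python, from plant import manip gives the robot as it stands.
- The arm moves only by the shell command python3 -m pendant 'ROWS'. ROWS is a JSON object of lists of equal length, an entry for each row: "linear": the shift along the tool's x, y, z in cm, a list of three; "rotation": the turn, a rotation vector about the tool's x, y, z in degrees, a list of three; "grip": the closure, from 0 (fully open) to 1 (shut). A call has exactly 10 rows; each row is the pose to reach, as a shift and turn from the pose commanded when the call began, along the tool's axes at that moment; what a row does not reach only later rows make up. A row lasts 1/12 s, in which the tool goes at most 41.7 mm and 7.16 degrees, less where a joint would pass 70% of its speed; a pose out of reach is approached as far as the arm can. A call with a gripper value outside its range is refused whole. The fingers move at their own pace and stop on an object; the grip force is fixed at half the most. Time passes only in rows, so rows that repeat a pose let the fingers close, or fill a call up. It gives the time, the measured TCP pose, the force and the opening at its end, in the units of the state.
- manip.state(): the state, without advancing time (a new reading comes with each control period).
- manip.grab_frame(name): name is "scene" or "top" or "wrist"; returns the picture (400x640x3 uint8, red, green, blue); there is no depth.
- manip.calibration(name): a dict with "fx", "fy", "cx", "cy" (pixels), "cam_to_world" (4x4, takes a point from camera to world coordinates). Camera axes: x right, y up, looking along -z (the intrinsics and any distortion apply to the point x, -y, -z); pixel columns grow to the right and rows downward; lengths in m; the calibration is good to about 2 mm. A picture is of the moment at which its call begins: read the wrist's pose just before it. calibration takes no time and is no camera call; for the wrist camera it gives the pose at the moment of the call.
- manip.job_done(): hands the job in, once; it reports no verdict.
The state is a dict: "time": time; "joint_pos": joint angles; "joint_vel": joint speeds; "joint_efforts": joint torques, N m; "tool_pos": TCP position; "tool_rot": TCP orientation; "contact_force": force on the tool from outside, world axes, zero at the start; "ft_torque": the same for the moment, N m; "gripper_width": opening from 0.0 (shut) to 1.0 (fully open).
Only numpy, scipy, OpenCV 4.12 (cv2) and the standard library are available. Lean on these libraries where they do the work, as an engineer would, in place of code of your own. Each camera call takes 0.05 s, during which the arm holds its last target. There are 200 camera calls.

## Working session

There is one attempt and no reset: what is moved stays moved. The work goes in short steps, Python scripts to look and compute and a shell command to move; the robot and the scene stay as the last step left them, time stands still between calls to the robot, and variables do not carry over. Pictures are saved under pics/ and viewed, about 8 in all and at most 12, crops included, and the job is handed in when it is done.

```bash
mkdir -p pics; ls
python3 - <<'E'
from plant import manip
import cv2
s=manip.state();print(s)
for n in("top","scene"):
    c=manip.calibration(n);print(n,c)
    cv2.imwrite(f"pics/{n}0.png",manip.grab_frame(n)[:,:,::-1])
E
```

```text
pics
{'time': 0.0, 'joint_pos': array([ 1.20098824e+00,  5.33458134e-02,  1.61429306e+00, -1.40302215e-05,
        1.47598214e+00, -1.18965631e-01]), 'joint_vel': array([ 2.19550619e-03, -9.35847974e-05,  1.96116173e-03, -8.62866269e-04,
        1.74671215e-03,  1.25234746e-04]), 'joint_efforts': array([ 1.92663215e-04, -3.93698072e+01, -3.70165980e+01, -1.54681502e-04,
        7.30950764e-03, -8.22176077e-06]), 'tool_pos': array([0.15491104, 0.60490557, 0.25207038]), 'tool_rot': array([ 5.28290568e-04,  7.90005555e-01,  6.13098846e-01, -8.65745345e-04]), 'contact_force': array([ 1.124172  , -0.0771622 , -0.14455196]), 'ft_torque': array([-0.03289828,  0.0220173 ,  0.01800982]), 'gripper_width': 0.9976279867812475}
top {'fx': 401.9785165857928, 'fy': 401.9785165857928, 'cx': 316.9809672184906, 'cy': 206.7253212131334, 'cam_to_world': array([[-0.02222882,  0.98688598, -0.15988102,  0.3880498 ],
       [-0.9997236 , -0.02316667, -0.00400416, -0.07362352],
       [-0.00765556,  0.15974782,  0.98712817,  1.45430352],
       [ 0.        ,  0.        ,  0.        ,  1.        ]])}
scene {'fx': 410.4856769895044, 'fy': 410.4856769895044, 'cx': 313.42134038444846, 'cy': 192.36432999066716, 'cam_to_world': array([[-0.09865053, -0.57944986,  0.80901541,  1.50097937],
       [ 0.9949823 , -0.07106396,  0.07042824,  0.00466665],
       [ 0.01668221,  0.8119038 ,  0.58355285,  0.74932738],
       [ 0.        ,  0.        ,  0.        ,  1.        ]])}
```

View pics/top0.png

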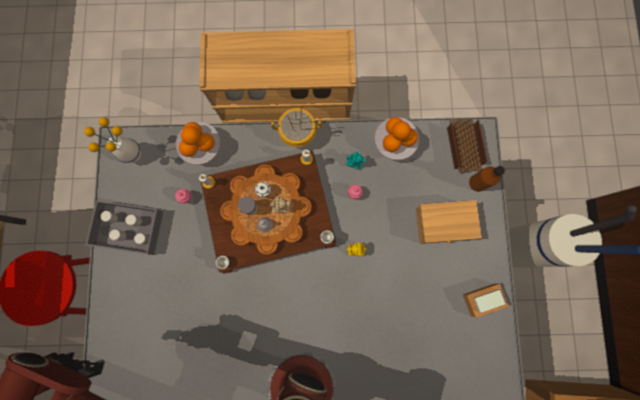

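View pics/scene0.png

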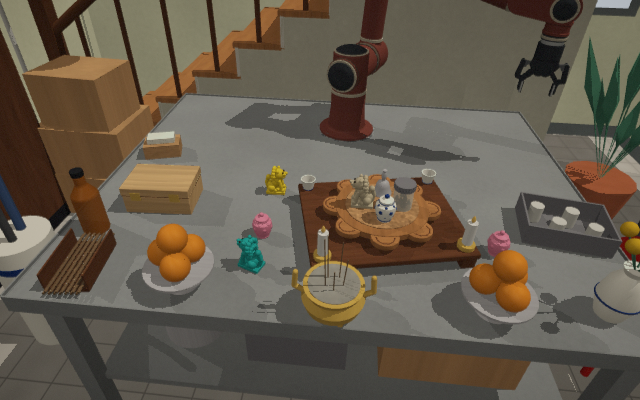

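```bash
cat > h.py <<'E'
import numpy as np,cv2
from plant import manip
def ray(n,u,v,z,c=None):
    c=c or manip.calibration(n);M=c["cam_to_world"]
    d=M[:3,:3]@np.array([(u-c["cx"])/c["fx"],-(v-c["cy"])/c["fy"],-1]);o=M[:3,3]
    return (o+d*(z-o[2])/d[2])[:2]
def proj(P,c):
    M=c["cam_to_world"];p=M[:3,:3].T@(np.asarray(P,float)-M[:3,3])
    return np.array([c["cx"]-c["fx"]*p[0]/p[2],c["cy"]+c["fy"]*p[1]/p[2]])
def ortho(img,c,z,x0,y0,h=.26,s=1000):
    # rectified picture of plane z: up=+x, left=+y, centred x0,y0; s px/m
    w=np.array([[x0+h,y0+h],[x0+h,y0-h],[x0-h,y0-h],[x0-h,y0+h]])
    src=np.float32([proj([*p,z],c) for p in w]);N=2*h*s
    H=cv2.getPerspectiveTransform(src,np.float32([[0,0],[N,0],[N,N],[0,N]]))
    return cv2.warpPerspective(img,H,(int(N),int(N)),flags=cv2.INTER_CUBIC)
E
python3 - <<'E'
from h import *
c=manip.calibration("top")
for nm,u,v,z in[("cl",222,263,.07),("cr",327,237,.07),("ctr",264,207,.083),("lion",284,205,.12),("corner FL",219,271,.05),("FR",337,246,.05),("BL",203,184,.05),("BR",315,152,.05)]:print(nm,ray("top",u,v,z,c))
x0,y0=ray("top",264,207,.083,c)
o=ortho(cv2.imread("pics/top0.png"),c,.083,x0,y0);cv2.imwrite("pics/o0.png",o);print(x0,y0)
E
```

```text
cl [0.42510664 0.26083729]
cr [ 0.50579277 -0.10017575]
ctr [0.61349279 0.11517775]
lion [0.61265103 0.04268123]
corner FL [0.3984699  0.27562757]
FR [ 0.47533862 -0.13454868]
BL [0.7074613  0.33815338]
BR [ 0.81623975 -0.06521969]
0.6134927893393768 0.11517775031731568
```

View pics/o0.png

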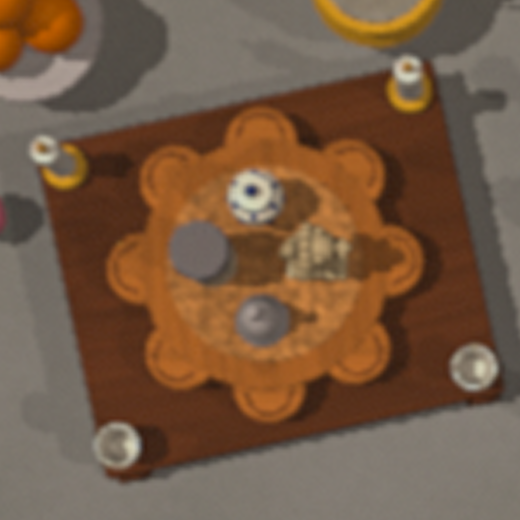

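The lion is the cream figure at about (284,205) in the top view. The look-alikes are yellow at (357,249) and turquoise at (355,160), both off the stand. In the rectified view it sits on the mat at the right of the axis, at about (315,252). Next I'll fix the axis, petal phase and stand yaw.

```bash
cat >> h.py <<'E'
def table(img,c,x0=.6135,y0=.1152,fixed=None):
    o=ortho(img,c,.082,x0,y0);hsv=cv2.cvtColor(o,cv2.COLOR_BGR2HSV)
    m=((hsv[...,0]>8)&(hsv[...,0]<22)&(hsv[...,1]>110)&(hsv[...,2]>95)).astype(np.uint8)
    m=cv2.morphologyEx(m,cv2.MORPH_OPEN,np.ones((7,7)))
    cn=max(cv2.findContours(m,0,1)[0],key=cv2.contourArea)
    p=cn[:,0].astype(float);(cx,cy),r=cv2.minEnclosingCircle(cn)
    q=np.c_[x0+.26-p[:,1]/1000,y0+.26-p[:,0]/1000]
    ctr=fixed if fixed is not None else np.array([x0+.26-cy/1000,y0+.26-cx/1000])
    d=q-ctr;a=np.arctan2(d[:,1],d[:,0]);R=np.hypot(*d.T)
    g=np.linspace(-np.pi,np.pi,720,endpoint=False);i=np.argsort(a);Rg=np.interp(g,a[i],R[i],period=2*np.pi)
    F=(Rg*np.exp(-8j*g)).sum();ph=-np.degrees(np.angle(F))/8
    return ctr,r,ph%45,Rg.min(),Rg.max(),abs(F)/360,o,m
E
python3 - <<'E'
from h import *
c=manip.calibration("top");im=cv2.imread("pics/top0.png")
t=table(im,c);print(t[:6])
for nm,z,uv in[("cups",.084,[(118,446),(473,367)])]:
    # cup centres: ortho px at z=.083 -> image px -> z of cup rim
    P=[]
    for u,v in uv:
        w=[.6135+.26-v/1000,.1152+.26-u/1000,.083];P.append(ray("top",*proj(w,c),z,c))
    d=P[0]-P[1];print(P,np.linalg.norm(d),np.degrees(np.arctan2(-d[0],d[1])))
    y=d/np.linalg.norm(d);x=np.array([y[1],-y[0]]);print("axis",(P[0]+P[1])/2+.145*x)
# stand edges by dark-red mask at z=.05
o=ortho(im,c,.05,.6135,.1152);h=cv2.cvtColor(o,cv2.COLOR_BGR2HSV)
m=((h[...,1]>90)).astype(np.uint8);m=cv2.morphologyEx(m,cv2.MORPH_OPEN,np.ones((9,9)));m=cv2.morphologyEx(m,cv2.MORPH_CLOSE,np.ones((25,25)))
n,l,s,ce=cv2.connectedComponentsWithStats(m);k=l[260,260];cn=cv2.findContours((l==k).astype(np.uint8),0,1)[0][0]
print(cv2.minAreaRect(cn))
v=cv2.cvtColor(t[7]*255,cv2.COLOR_GRAY2BGR);cv2.imwrite("pics/m0.png",np.hstack([v[60:460,60:460],cv2.resize(t[6],None,fx=1,fy=1)[60:460,60:460]]))
E
```

```text
(array([0.60978854, 0.11203551]), 160.5320281982422, np.float64(1.918253703661226), np.float64(0.12428352902008669), np.float64(0.16051813156283087), np.float64(0.01807444253730745))
[array([0.42747123, 0.25695875]), array([ 0.50641362, -0.09778237])] 0.3634187183273318 12.545895623799394
axis [0.60848016 0.11108532]
((265.1047058105469, 230.18829345703125), (427.8066101074219, 432.6240539550781), 77.60797882080078)
```

View pics/m0.png

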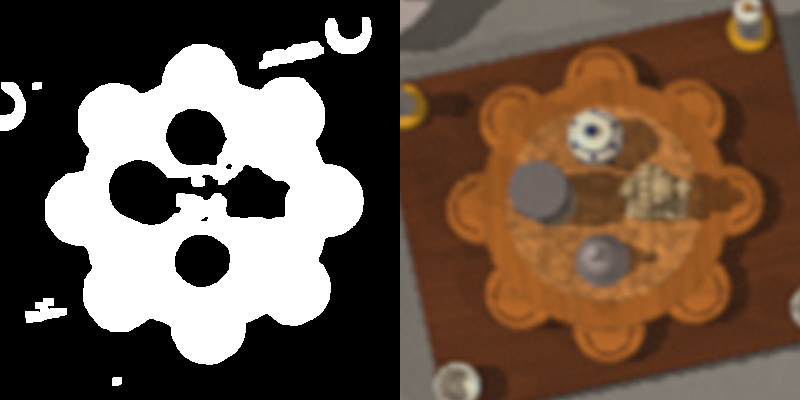

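The axis is at (0.6095, 0.112), which three estimates agree on to about 3 mm. Turntable yaw is 91.9°, stand yaw is 12.5°, so the turntable has to go about -79.4° (clockwise from above). I'll enter the notch at -110.6° and follow the arc round the front.

```bash
python3 -m pendant '{"linear":[[-2.5,2.7,0],[-5,5.4,0],[-7.5,8.1,0],[-10,10.8,0],[-12.5,13.5,0],[-15,16.2,0],[-17.5,18.9,0],[-20,21.6,0],[-22.5,24.3,0],[-25,27,0]],"rotation":[[0,0,5],[0,0,10],[0,0,15],[0,0,20],[0,0,25],[0,0,30],[0,0,35],[0,0,40],[0,0,45],[0,0,50]],"grip":[1,1,1,1,1,1,1,1,1,1]}'
cat >> h.py <<'E'
AX=np.array([.6095,.1118])
def go(ang,r,z,dx=None):
    # tool-frame shift (cm) and turn (deg) to rim angle ang, radius r, tip height z, tool x tangential (ang+90)
    from scipy.spatial.transform import Rotation as R
    s=manip.state();q=s["tool_rot"];A=R.from_quat(np.r_[q[1:],q[0]]);a=np.radians(ang)
    P=np.r_[AX+r*np.array([np.cos(a),np.sin(a)]),z+.022]
    B=R.from_matrix(np.array([[-np.sin(a),np.cos(a),0],[np.cos(a),np.sin(a),0],[0,0,-1]]).T)
    print("lin",np.round(100*(A.inv().apply(P-s["tool_pos"])),2),"rot",np.round((A.inv()*B).as_rotvec(degrees=True),1))
E
python3 -c "
from h import *
go(-110.6,.148,.18)"
```

```text
time: 0.93
tool_pos: [0.3549, 0.2945, 0.2529]
tool_rot: [0.0, 0.976, 0.22, -0.0]
contact_force: [0.1, -0.6, -0.1]
gripper_width: 0.002
lin [ 4.51 37.71  5.09] rot [ 0.  0. 46.]
```

```bash
python3 -m pendant '{"linear":[[0.5,4,0],[1,8,0],[1.5,12,0],[2,16,0],[2.5,20,0],[3,24,0],[3.5,28,0],[4,32,0],[4.5,36,0],[4.5,37.7,2]],"rotation":[[0,0,5],[0,0,10],[0,0,15],[0,0,20],[0,0,25],[0,0,30],[0,0,35],[0,0,40],[0,0,45],[0,0,46]],"grip":[1,1,1,1,1,1,1,1,1,1]}'
python3 - <<'E'
from h import *
go(-110.6,.148,.067)
c=manip.calibration("wrist");im=manip.grab_frame("wrist")[:,:,::-1];cv2.imwrite("pics/w1.png",im)
a=np.radians(-110.6);print(proj(np.r_[AX+.140*np.array([np.cos(a),np.sin(a)]),.075],c),proj(np.r_[AX,.086],c))
E
```

```text
time: 1.77
tool_pos: [0.5621, -0.0285, 0.2372]
tool_rot: [0.001, 0.984, -0.18, 0.004]
contact_force: [-0.1, 0.7, 0.2]
gripper_width: -0.003
lin [-6.300e-01  1.000e-02  1.481e+01] rot [-0.  -0.5 -0.1]
[310.63681563 175.30723722] [308.60810293 -14.22442432]
```

View pics/w1.png

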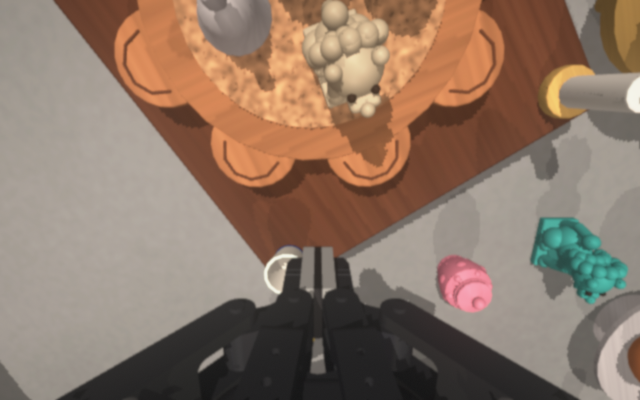

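The wrist picture shows the notch at about (312,168), between two petals, with the lion just to its right looking outwards. The prediction was (311,175), so they agree. Descending.

```bash
python3 -m pendant '{"linear":[[-0.3,0,2],[-0.6,0,4.5],[-0.6,0,7],[-0.6,0,9],[-0.6,0,10.5],[-0.6,0,11.8],[-0.6,0,12.8],[-0.6,0,13.6],[-0.6,0,14.3],[-0.6,0,14.8]],"rotation":[[0,-0.5,0],[0,-0.5,0],[0,-0.5,0],[0,-0.5,0],[0,-0.5,0],[0,-0.5,0],[0,-0.5,0],[0,-0.5,0],[0,-0.5,0],[0,-0.5,0]],"grip":[1,1,1,1,1,1,1,1,1,1]}'
python3 -c "
from h import *
for a in (-114,-118,-122,-126,-130,-134):go(a,.148,.067)"
```

```text
time: 2.65
tool_pos: [0.5528, -0.0221, 0.085]
tool_rot: [-0.001, 0.984, -0.177, -0.004]
contact_force: [-0.5, 0.2, -0.2]
gripper_width: 0.004
lin [-0.28  0.25 -0.4 ] rot [0.  0.5 3.6]
lin [-1.31  0.14 -0.39] rot [0.  0.5 7.6]
lin [-2.33 -0.03 -0.38] rot [ 0.   0.5 11.6]
lin [-3.34 -0.27 -0.37] rot [ 0.1  0.5 15.6]
lin [-4.32 -0.59 -0.36] rot [ 0.1  0.5 19.6]
lin [-5.28 -0.97 -0.36] rot [ 0.1  0.5 23.6]
```

```bash
python3 -m pendant '{"linear":[[-0.3,0.1,-0.1],[-0.6,0.2,-0.2],[-0.9,0.2,-0.2],[-1.3,0.15,-0.2],[-1.7,0.1,-0.2],[-2.1,0.05,-0.2],[-2.5,0,-0.2],[-2.9,-0.1,-0.2],[-3.3,-0.2,-0.2],[-3.8,-0.3,-0.2]],"rotation":[[0,0.5,1],[0,0.5,2.5],[0,0.5,4],[0,0.5,5.5],[0,0.5,7],[0,0.5,8.5],[0,0.5,10],[0,0.5,11.5],[0,0.5,13],[0,0.5,15]],"grip":[1,1,1,1,1,1,1,1,1,1]}'
cat >> h.py <<'E'
def look(name):
    s=manip.state();d=s["tool_pos"][:2]-AX
    c=manip.calibration("top");im=np.ascontiguousarray(manip.grab_frame("top")[:,:,::-1]);cv2.imwrite(name,im)
    t=table(im,c,fixed=AX);print("tool ang",np.degrees(np.arctan2(d[1],d[0])),"r",np.hypot(*d),"tipz",s["tool_pos"][2]-.022,"phase",t[2],"R",t[3],t[4],t[5]);return t
E
python3 -c "
from h import *
look('pics/t2.png')"
```

```text
time: 3.48
tool_pos: [0.5187, -0.0064, 0.0889]
tool_rot: [0.001, 0.952, -0.305, 0.002]
contact_force: [1.1, -1.1, -0.4]
gripper_width: -0.006
tool ang -127.520301441264 r 0.14900943917086618 tipz 0.06686414575333588 phase 40.72113475760193 R 0.008361183176146914 0.24268697684073362 0.011131849615067888
```

```bash
python3 -m pendant '{"linear":[[-0.4,0,0],[-0.8,0,0],[-1.2,-0.05,0],[-1.55,-0.1,0],[-1.95,-0.15,0],[-2.3,-0.2,0],[-2.7,-0.25,0],[-3.1,-0.35,0],[-3.5,-0.4,0],[-3.85,-0.5,0]],"rotation":[[0,0,1.5],[0,0,3],[0,0,4.5],[0,0,6],[0,0,7.5],[0,0,9],[0,0,10.5],[0,0,12],[0,0,13.5],[0,0,15]],"grip":[1,1,1,1,1,1,1,1,1,1]}'
python3 -m pendant '{"linear":[[-0.4,0,0],[-0.8,0,0],[-1.2,-0.05,0],[-1.55,-0.1,0],[-1.95,-0.15,0],[-2.3,-0.2,0],[-2.7,-0.25,0],[-3.1,-0.35,0],[-3.5,-0.4,0],[-3.85,-0.5,0]],"rotation":[[0,0,1.5],[0,0,3],[0,0,4.5],[0,0,6],[0,0,7.5],[0,0,9],[0,0,10.5],[0,0,12],[0,0,13.5],[0,0,15]],"grip":[1,1,1,1,1,1,1,1,1,1]}'
python3 - <<'E'
from h import *
t=look('pics/t3.png')
im=manip.grab_frame("wrist")[:,:,::-1]
sc=manip.grab_frame("scene")[120:280,250:510,::-1]
cv2.imwrite("pics/c3.png",np.hstack([cv2.resize(im,(448,280)),cv2.resize(sc,(350,280))]))
E
```

```text
time: 4.37
tool_pos: [0.4901, 0.0201, 0.0886]
tool_rot: [0.0, 0.905, -0.426, 0.001]
contact_force: [1.2, -0.6, 0.3]
gripper_width: -0.0
time: 5.2
tool_pos: [0.4693, 0.053, 0.0885]
tool_rot: [0.0, 0.841, -0.54, 0.001]
contact_force: [-0.2, -1.0, -0.2]
gripper_width: 0.001
tool ang -157.24770116445882 r 0.15207625287930876 tipz 0.06647829012220222 phase 5.926357500910178 R 0.029395171457757566 0.16394762278523783 0.01962362437806917
```

View pics/c3.png

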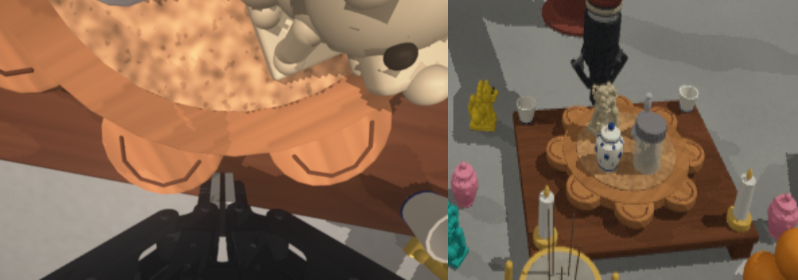

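```bash
python3 -m pendant '{"linear":[[-0.4,0,0],[-0.8,-0.05,0],[-1.2,-0.1,0],[-1.55,-0.15,0],[-1.95,-0.25,0],[-2.3,-0.35,0],[-2.7,-0.45,0],[-3.1,-0.6,0],[-3.5,-0.7,0],[-3.85,-0.85,0]],"rotation":[[0,0,1.5],[0,0,3],[0,0,4.5],[0,0,6],[0,0,7.5],[0,0,9],[0,0,10.5],[0,0,12],[0,0,13.5],[0,0,15]],"grip":[1,1,1,1,1,1,1,1,1,1]}'
python3 -m pendant '{"linear":[[-0.4,0,0],[-0.8,0,0],[-1.2,-0.05,0],[-1.55,-0.1,0],[-1.95,-0.15,0],[-2.3,-0.2,0],[-2.7,-0.3,0],[-3.1,-0.4,0],[-3.5,-0.5,0],[-3.85,-0.6,0]],"rotation":[[0,0,1.5],[0,0,3],[0,0,4.5],[0,0,6],[0,0,7.5],[0,0,9],[0,0,10.5],[0,0,12],[0,0,13.5],[0,0,15]],"grip":[1,1,1,1,1,1,1,1,1,1]}'
python3 - <<'E'
from h import *
t=look('pics/t4.png')
E
```

```text
time: 6.18
tool_pos: [0.4597, 0.0915, 0.0877]
tool_rot: [0.002, 0.764, -0.645, -0.001]
contact_force: [-5.0, -0.3, 3.1]
gripper_width: -0.004
time: 7.02
tool_pos: [0.4594, 0.1307, 0.0877]
tool_rot: [-0.001, -0.673, 0.74, 0.0]
contact_force: [-3.1, -1.0, 3.2]
gripper_width: 0.002
tool ang 172.8391136219547 r 0.15125119657059194 tipz 0.06565639543073959 phase 19.296506635913133 R 0.07428313395943467 0.24861665852153944 0.014553741641465221
```

Run:
```python
from h import *
s=manip.state();print(s["contact_force"],s["ft_torque"])
im=manip.grab_frame("wrist")[:,:,::-1]
sc=manip.grab_frame("scene")[120:280,250:510,::-1]
cv2.imwrite("pics/c4.png",np.hstack([cv2.resize(im,(448,280)),cv2.resize(sc,(350,280))]))
```

```text
[-2.14918933  0.2473196   0.3414468 ] [0.0983172  0.2230284  0.01135144]
```

View pics/c4.png

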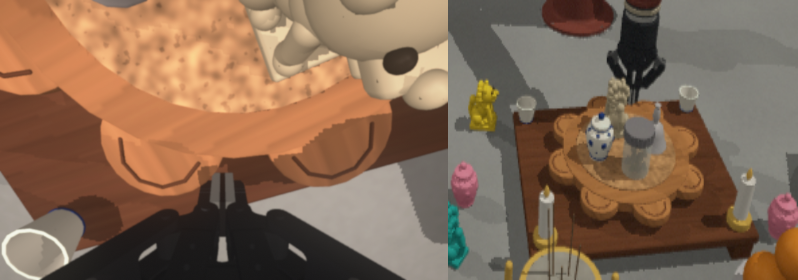

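```bash
python3 -m pendant '{"linear":[[-0.2,0.3,0],[-0.4,0.4,0],[-0.65,0.4,0],[-0.9,0.4,0],[-1.15,0.35,0],[-1.4,0.35,0],[-1.6,0.3,0],[-1.8,0.3,0],[-1.95,0.3,0],[-1.95,0.3,0]],"rotation":[[0,0,0.8],[0,0,1.6],[0,0,2.5],[0,0,3.4],[0,0,4.4],[0,0,5.4],[0,0,6.2],[0,0,7],[0,0,7.5],[0,0,7.5]],"grip":[1,1,1,1,1,1,1,1,1,1]}'
python3 -c "
from h import *
look('pics/t5.png')"
python3 -m pendant '{"linear":[[0.3,0,0],[0.5,0,-1],[0.5,0,-3],[0.5,0,-6],[0.5,0,-9],[0.5,2,-12],[0.5,6,-14],[0.5,10,-15],[0.5,14,-15],[0.5,18,-15]],"rotation":[[0,0,0],[0,0,0],[0,0,0],[0,0,0],[0,0,0],[0,0,0],[0,0,0],[0,0,0],[0,0,0],[0,0,0]],"grip":[1,1,1,1,1,1,1,1,1,1]}'
python3 - <<'E'
from h import *
c=manip.calibration("top")
t=look('pics/t6.png');print(table(cv2.imread('pics/t6.png'),c)[:6])
cv2.imwrite("pics/o6.png",t[6])
E
```

```text
time: 8.0
tool_pos: [0.459, 0.1507, 0.0875]
tool_rot: [-0.0, -0.623, 0.782, -0.0]
contact_force: [-0.3, 0.5, -0.7]
gripper_width: -0.002
tool ang 165.51874338964336 r 0.15542226833823417 tipz 0.0655241559058923 phase 15.887402483920999 R 0.08122113720177727 0.19976382635195403 0.01402243582277544
time: 8.88
tool_pos: [0.2813, 0.1857, 0.2396]
tool_rot: [0.001, -0.623, 0.782, -0.001]
contact_force: [0.1, 0.1, -0.3]
gripper_width: 0.002
tool ang 167.3143326169262 r 0.336369965317966 tipz 0.21757877247336369 phase 15.868646438910275 R 0.1241181885182245 0.1972842062985157 0.019316967405338663
(array([0.63518796, 0.12313365]), 187.72962951660156, np.float64(14.302868604732529), np.float64(0.09893440800989414), np.float64(0.18750793505577648), np.float64(0.00819972069925042))
```

View pics/o6.png

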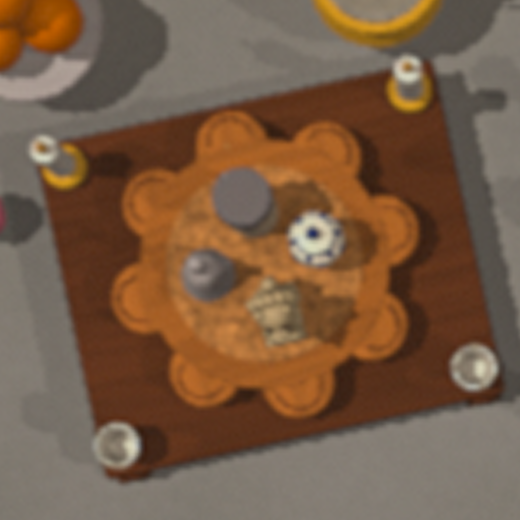

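Nothing else has moved: the cups are still at (118,446) and (473,367). The lion has come round to about (277,312) and faces front. The phase mask reached out to 197 mm, so it took in something beyond the rim. I'll re-measure with a clean mask and also measure the lion.

Run:
```python
from h import *
c=manip.calibration("top")
def ph(f):
    t=table(cv2.imread(f),c,fixed=AX);m=t[7].copy()
    k=np.zeros_like(m);u,v=(int(1000*(.1152+.26-AX[1])),int(1000*(.6135+.26-AX[0])));cv2.circle(k,(u,v),162,1,-1);m&=k
    cv2.circle(m,(u,v),122,1,-1)
    y,x=np.nonzero(m);a=np.arctan2(-(x-u),-(y-v));r=np.hypot(x-u,y-v);s=r>128
    F=np.exp(-8j*a[s]).sum();M=cv2.moments(m,True)
    return -np.degrees(np.angle(F))/8%45,abs(F)/s.sum(),M["m10"]/M["m00"]-u,M["m01"]/M["m00"]-v
for f in("pics/top0.png","pics/t6.png"):print(ph(f))
# stand front edge from the two pictures: grey->brown transitions at z=.05, fit line
for z in(.05,):
    o=ortho(cv2.imread("pics/t6.png"),c,z,.6135,.1152);h=cv2.cvtColor(o,cv2.COLOR_BGR2HSV)
    P=[]
    for u in range(160,440,10):
        col=(h[:,u,1]>100)
        P.append((u,np.nonzero(col[:])[0].max()))
    P=np.array(P);vx,vy,_,_=cv2.fitLine(P.astype(np.float32),cv2.DIST_HUBER,0,.01,.01).ravel();print("edge deg",np.degrees(np.arctan2(-vy,vx)))
for lab,u,v,z in[("lion top",277,312,.13)]:
    w=[.6135+.26-v/1000,.1152+.26-u/1000,.082];p=ray("top",*proj(w,c),z,c)-AX;print(lab,p,np.hypot(*p),np.degrees(np.arctan2(*p[::-1]))%360)
```

```text
(np.float64(1.9969547615014824), np.float64(0.4872012162313461), 0.7370214292118931, -0.5552168325413049)
(np.float64(16.147082578950055), np.float64(0.46520031825098546), 0.029484102290552983, -0.34063768631284574)
edge deg 12.3719635
lion top [-0.05406689 -0.01960999] 0.05751330179925658 199.93564176321274
```

Yaw is 16.1° against 12.4° for the stand, so about 4° is left. I'll re-enter the same notch for one small push.

```bash
python3 -c "
from h import *
go(172,.152,.067)"
```

```text
lin [  1.27 -19.02  15.  ] rot [-0.   0.1 -4.7]
```

```bash
python3 -m pendant '{"linear":[[0.3,-4,0],[0.6,-8,0],[0.9,-12,0],[1.3,-16,0],[1.3,-19,0.5],[1.3,-19,3],[1.3,-19,5.5],[1.3,-19,7],[1.3,-19,8],[1.3,-19,8]],"rotation":[[0,0,-1],[0,0,-2],[0,0,-3],[0,0,-4],[0,0,-4.7],[0,0,-4.7],[0,0,-4.7],[0,0,-4.7],[0,0,-4.7],[0,0,-4.7]],"grip":[1,1,1,1,1,1,1,1,1,1]}'
python3 -c "
from h import *
go(172,.152,.067)"
```

```text
time: 9.77
tool_pos: [0.4632, 0.1302, 0.1554]
tool_rot: [-0.002, -0.655, 0.756, 0.001]
contact_force: [-0.1, -0.5, -0.6]
gripper_width: -0.003
lin [-0.23  0.43  6.64] rot [ 0.2 -0.1 -0.2]
```

```bash
python3 -m pendant '{"linear":[[-0.2,0.4,1.5],[-0.2,0.4,3],[-0.2,0.4,4.2],[-0.2,0.4,5.2],[-0.2,0.4,6],[-0.2,0.4,6.5],[-0.2,0.4,6.6],[-0.2,0.4,6.6],[-0.2,0.4,6.6],[-0.2,0.4,6.6]],"rotation":[[0,0,0],[0,0,0],[0,0,0],[0,0,0],[0,0,0],[0,0,0],[0,0,0],[0,0,0],[0,0,0],[0,0,0]],"grip":[1,1,1,1,1,1,1,1,1,1]}'
python3 -c "
from h import *
go(172,.152,.067);go(161,.153,.067)"
```

```text
time: 10.6
tool_pos: [0.4615, 0.1332, 0.0923]
tool_rot: [0.0, -0.655, 0.756, -0.001]
contact_force: [0.2, -0.3, -0.5]
gripper_width: 0.001
lin [0.06 0.24 0.33] rot [-0.1 -0.  -0.2]
lin [-2.86  0.07  0.32] rot [-0.1 -0.  10.8]
```

```bash
python3 -m pendant '{"linear":[[-0.4,0.2,0.2],[-0.8,0.2,0.2],[-1.1,0.2,0.2],[-1.4,0.2,0.2],[-1.7,0.2,0.2],[-2,0.15,0.2],[-2.3,0.15,0.2],[-2.6,0.1,0.2],[-2.85,0.1,0.2],[-2.85,0.1,0.2]],"rotation":[[0,0,1.5],[0,0,3],[0,0,4.2],[0,0,5.4],[0,0,6.5],[0,0,7.6],[0,0,8.8],[0,0,9.9],[0,0,10.8],[0,0,10.8]],"grip":[1,1,1,1,1,1,1,1,1,1]}'
python3 -m pendant '{"linear":[[0.3,0,0],[0.5,0,-1],[0.5,0,-3],[0.5,0,-6],[0.5,0,-9],[0.5,2,-12],[0.5,6,-14],[0.5,10,-15],[0.5,14,-15],[0.5,18,-15]],"rotation":[[0,0,0],[0,0,0],[0,0,0],[0,0,0],[0,0,0],[0,0,0],[0,0,0],[0,0,0],[0,0,0],[0,0,0]],"grip":[1,1,1,1,1,1,1,1,1,1]}'
python3 - <<'E'
from h import *
c=manip.calibration("top")
t=look('pics/t7.png');m=t[7].copy()
k=np.zeros_like(m);u,v=(int(1000*(.1152+.26-AX[1])),int(1000*(.6135+.26-AX[0])));cv2.circle(k,(u,v),162,1,-1);m&=k
y,x=np.nonzero(m);a=np.arctan2(-(x-u),-(y-v));r=np.hypot(x-u,y-v);s=r>128
print(-np.degrees(np.angle(np.exp(-8j*a[s]).sum()))/8%45)
sc=manip.grab_frame("scene")[120:280,250:510,::-1]
cv2.imwrite("pics/c7.png",np.hstack([t[6][100:480,60:440],cv2.resize(sc,(420,380))]))
E
```

```text
time: 11.43
tool_pos: [0.4642, 0.1619, 0.0897]
tool_rot: [-0.0, -0.581, 0.814, -0.0]
contact_force: [-0.4, -0.0, -0.7]
gripper_width: -0.0
time: 12.27
tool_pos: [0.2912, 0.2155, 0.2416]
tool_rot: [0.001, -0.58, 0.814, -0.0]
contact_force: [-0.8, 1.4, 0.0]
gripper_width: 0.002
tool ang 161.95330062867995 r 0.33475765083392045 tipz 0.21961467143270266 phase 10.509088726824963 R 0.12438163485156815 0.19494510542115182 0.018096799694890222
10.483018094522718
```

View pics/c7.png

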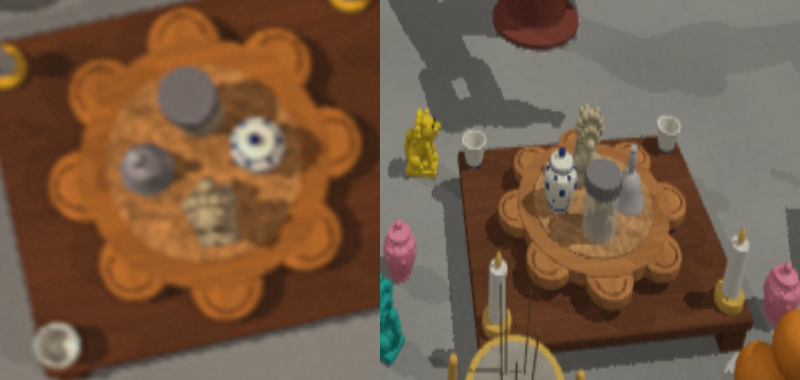

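Run:
```python
from h import *
for i in range(4): a=manip.grab_frame("top")
d=cv2.absdiff(a[:,:,::-1].copy(),cv2.imread("pics/t7.png"))[155:260,210:320];print("diff",d.mean(),(d>25).sum())
look("pics/t8.png");print(manip.state()["time"]);manip.job_done()
```

```text
diff 0.9611832611832611 0
tool ang 161.9270674838227 r 0.33315320252086145 tipz 0.21804405511390515 phase 10.5839063669175 R 0.12423393788974699 0.19617344137423723 0.017969473044576953
12.6167
the job is handed in; nothing more can be done
```

I turned the turntable clockwise about 81° in two pushes from one notch, and the lion now sits at the front of the stand. I handed the job in at 12.6 s; no verdict is reported.

- **Lion:** the turntable ends at a yaw of about 10.5°, against about 12.4° for the stand, so it is 2° past centre. A rougher estimate from the lion's own position puts it about 2° to the other side. Both are inside the limits of 10° and 16 mm.
- **At rest:** two top views about 0.25 s apart showed no change over the turntable, and its angle read the same to within 0.1°.
- **Other objects:** in the last pictures the lion, jar, bell and canister stand upright on the mat and the cups are where they were. I did not measure the box again at the end, but the arm never went near it.
- **Checks that disagreed:**
  - During the first push the wrist force rose to about 6 N (5 N radially, 3 N upward), most likely the fingers bearing inward on the rim. I moved out 4 mm and it went away. The wrist view showed the lion unmoved, but I can't fully rule out a touch.
  - Turntable angles measured while the arm blocked the view were unreliable, so I only trusted those taken after backing off.

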